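Hold a reagent bottle over its well in the analyser's loading drawer

ROBOT

A 6-joint arm with a two-finger parallel gripper is mounted at the origin on the work surface. World frame = base frame: x ahead of the robot, y to its left, z up, the work surface at z = 0. Lengths are in m, angles in rad, forces in N, time in s.
With the tool pointing down it reaches from about 0.425 to 0.95 m from the base axis. Payload 3.5 kg.
Tool frame: the origin (TCP) lies between the finger pads; the fingertips stand 25 mm ahead of it and the grasp point (between the pads) lies 6 mm ahead of it (ctrl.finger_overhang is the distance from the TCP to the fingertips, in m); x points along the fingers, y is the direction in which the jaws open and shut, and the axes are right-handed (so a half turn about x gives the same grasp; the last joint's range is limited). The gripper opens to 85 mm and grips with 20 to 120 N. Pads are 22 mm wide; open, the fingers measure 114 mm over their backs; the gripper's body (76 mm by 85 mm) begins 54 mm behind the grasp point. The pads swing forward as they close: fully open they stand 13 mm farther back than shut.
Start: joints at [1.073, 0.286, 1.577, -0, 1.279, -0.15], TCP at [0.23, 0.635, 0.256] pointing down, gripper open.
Joint ranges: [-2.77, 2.77], [-0.9, 2.22], [0.21, 2.48], [-1.53, 4.67], [0.24, 2.81], [-2.84, 2.84]. Speed limits (rad/s): [2.79, 2.79, 3.14, 3.14, 3.14, 3.14].

INTERFACE

Orientations are given as a unit quaternion [x, y, z, w].
In Python, from plant import ctrl gives the robot as it stands.
- The arm moves only by the tool play_rows, never from a script. Its argument "targets" is a list of rows, each an object with "delta_pos": the shift along the world's x, y, z normalised to -1 to 1, where 1 is 1000 mm, a list of three; "delta_rot": the turn, a rotation vector about the world's x, y, z normalised to -1 to 1, where 1 is pi rad, a list of three; "claw": the finger opening in mm, from 0 to 85.4. In form: [{"delta_pos": [tx, ty, tz], "delta_rot": [wx, wy, wz], "claw": claw}, ...]. A call has 1 to 20 rows; each row is the pose to reach, as a shift and turn from the pose measured when the call began, turning the shorter way round; what a row does not reach only later rows make up. A row lasts 1/12 s, in which the tool goes at most 41.7 mm and 7.16 degrees, less where a joint would pass 70% of its speed; a pose out of reach is approached as far as the arm can. A call with a number of a shift or a turn outside -1 to 1 is refused whole. A call with a gripper value outside its range is refused whole. The fingers move at their own pace and stop on an object; "newtons" is the grip in N (left out, the last holds). Time passes only in rows, so rows that repeat a pose let the fingers close. It gives the time, the measured TCP pose, the force and the opening at its end, in the units of the state.
- ctrl.get_state(): the state, without advancing time (a new reading comes with each control period).
- ctrl.read_camera(name): name is "scene" or "side" or "wrist"; returns the picture (420x560x3 uint8, blue, green, red); there is no depth.
- ctrl.calibration(name): a dict with "fx", "fy", "cx", "cy" (pixels), "camera_from_world" (4x4, takes a point from world to camera coordinates). Camera axes: x right, y down, z forward; pixel columns grow to the right and rows downward; lengths in m; the calibration is good to about 2 mm. A picture is of the moment at which its call begins: read the wrist's pose just before it. calibration takes no time and is no camera call; for the wrist camera it gives the pose at the moment of the call.
- ctrl.sign_off(): hands the job in, once; it reports no verdict.
The state is a dict: "time": time; "qpos": joint angles; "dq": joint speeds; "joint_efforts": joint torques, N m; "eef_pos": TCP position; "tcp_rot": TCP orientation; "contact_force": force on the tool from outside, world axes, zero at the start; "wrist_torque": the same for the moment, N m; "opening": opening from 0.0 (shut) to 1.0 (fully open).
Only numpy, scipy, OpenCV 4.12 (cv2) and the standard library are available. Lean on these libraries where they do the work, as an engineer would, in place of code of your own. Each camera call takes 0.05 s, during which the arm holds its last target. There are 200 camera calls.

TASK

Pull the analyser's loading drawer out to its stop. Then lift the rectangular reagent bottle clear above the height of the tubes in the rack, carry it across and hold it still and upright about a centimetre above the empty rectangular well in the drawer, centred and with its long side along the well's long side, for the reader to check it. The bottle must not touch the analyser or its drawer at any time, the rack and the other containers stay where they are, and you finish while holding the bottle there: do not put it in.

Things in the scene. Friction and masses are not known exactly. Their poses are not given: they have to be found in the camera images.
- front (a point): Middle of the lower edge of the front face (bench level) of the fixed white bench analyser, 340 mm deep (x), 300 mm wide (y); its lower part is 110 mm tall, and a housing 75 mm taller stands on it from 135 mm behind the front face. The x axis points from its front to its back (the drawer slides out along -x), z up.
- drawer (a joint): The loading drawer's travel in m: 0 shut, 0.14 fully out against its stop, growing as it comes out towards the robot. It starts shut or a few cm open. It needs about 2 N to slide and stays where it is left.
- handle (a point): Middle of the drawer's steel bar handle: a level round bar 11 mm thick and 120 mm long, along the drawer's width, 45 mm (to its centre line) in front of the drawer's white front panel. The bar's centre line is 68 mm above the bench, the panel's top edge 92 mm, the analyser's lower part 110 mm. Posts join bar and panel 52 mm either side of the middle. Axes as the analyser's; it moves with the drawer.
- well_mouth (a point): Centre of the mouth of the drawer's empty rectangular well, 54 mm long (x axis, along the slide) by 38 mm wide (y), 22 mm deep, in the top of a grey block 55 mm above the bench; z up. Moves with the drawer; fully out it is 70 mm in front of the analyser's front face. Drawer walls rise 15 mm above the mouth; the front panel, 70 mm in front of this point, 37 mm.
- vial (a point): Centre, half-way up, of the capped vial (25 mm across) fixed in the drawer 78 mm from the well's centre towards +y of the drawer; a second one stands 78 mm towards -y. Both rise 35 mm above the well's mouth. They move with the drawer.
- bottle_center (a point): Centre (half-way up, 46 mm above its foot) of the loose reagent bottle: the only rectangular one. White body 50 mm (x axis) by 34 mm (y axis) and 70 mm tall, then a round grey cap 30 mm across up to 92 mm above the foot; z up. 0.08 to 0.17 kg. It stands upright on the bench; half a turn about z makes no difference.
- rack: White rack of capped tubes, 210 mm long (x axis), 56 mm wide (y), tube caps 112 mm above the bench, loose, standing between the bottles and the analyser; origin: centre of its underside. To be left where it stands.
- pot: Round squat white lidded specimen pot, 49 mm across, 62 mm tall, loose, near the bottle; origin: centre of its underside. To be left where it stands.
- flask: Round narrow amber bottle, 34 mm across, 92 mm tall with its cap, loose, near the bottle; origin: centre of its underside. To be left where it stands.
There are look-alikes about, which are no part of the job. Leave any red look-alike of the part that bears bottle_center alone.

How it is judged:
On the way, in this order (a step that is already met when the one before it is completed fails the run):
1. the drawer is pulled out to its stop (value of joint drawer above 0.133 m), for 0.2 s.
2. the bottle is lifted, its foot above the height of the tube caps in the rack (height (world z) of bottle_center above 0.158 m and value of joint drawer above 0.13 m), for 0.1 s.
At the end, for the whole second after the job is handed in: Drawer within 10 mm of its stop; bottle gripped, still, tilted under 0.1 rad, foot 2 to 22 mm above the well mouth, centre within 6 mm and long side within 0.12 rad of the well's, not touching the analyser or drawer; rack, pot and amber bottle within 25 mm of their starts (value of joint drawer above 0.13 m and z of bottle_center in the frame of well_mouth between 0.048 and 0.068 m and horizontal distance between bottle_center and well_mouth below 0.006 m and angle between bottle_center's own z axis and vertical below 0.1 rad and angle between the x axis of bottle_center and the x axis of well_mouth, either way round below 0.12 rad and contact force between bottle and the fingers above 1 N and contact force between bottle and analyser below 0.05 N and linear speed of bottle below 0.02 m/s and distance of each of rack, pot, flask from where it was at the start of the episode below 0.025 m); the arm keeps its last pose, push and grip.
It fails at once if the bottle touches the analyser or its drawer (over 0.5 N) (contact force between bottle and analyser above 0.5 N).
It fails at once if the rack or another container is pushed more than 25 mm or knocked over (distance of any of rack, pot, flask from where it was at the start of the episode above 0.025 m or angle between any of rack, pot, flask's own z axis and vertical above 0.5 rad).
It also fails if it takes over 64 s, if anything falls off the work surface, if the arm or the gripper's body presses on something with over 40 N, if the wrist force passes 120 N, or if a joint passes its speed limit or range.

## Working session

There is one attempt and no reset: what is moved stays moved. The work goes in short steps, Python scripts to look and compute and a tool call to move; the robot and the scene stay as the last step left them, time stands still between calls to the robot, and variables do not carry over. Pictures are saved under pics/ and viewed, about 8 in all and at most 12, crops included, and the job is handed in when it is done.

Besides the shell and the picture viewer there is one more tool, called after "Call:" in YAML: its name, and indented under it one key for each argument. play_rows: Moves the arm, as the interface text tells. Its arguments: {"type":"object","properties":{"targets":{"type":"array"},"newtons":{"type":"number"}},"required":["targets"]}

```bash
mkdir -p pics; ls
cat > h.py <<'E'
import cv2, numpy as np
from plant import ctrl
def snap(n,f):
    c=ctrl.calibration(n); im=ctrl.read_camera(n); cv2.imwrite(f'pics/{f}.png',im); return im,c
def ray(c,u,v):
    T=np.array(c['camera_from_world']); R=T[:3,:3]; o=-R.T@T[:3,3]
    return o, R.T@np.array([(u-c['cx'])/c['fx'],(v-c['cy'])/c['fy'],1])
def onz(c,u,v,z):
    o,d=ray(c,u,v); return o+d*(z-o[2])/d[2]
def proj(c,p):
    T=np.array(c['camera_from_world']); q=T[:3,:3]@np.array(p)+T[:3,3]
    return np.array([c['fx']*q[0]/q[2]+c['cx'],c['fy']*q[1]/q[2]+c['cy']])
E
python3 - <<'E'
from h import *
import json
ims=[]
for n in ['scene','side','wrist']:
    im,c=snap(n,n+'0'); json.dump({k:np.array(v).tolist() for k,v in c.items()},open(f'pics/{n}0.json','w'))
    o,d=ray(c,280,210); print(n,o.round(3),d.round(3),c['fx'])
print(ctrl.get_state())
E
```

```text
pics
scene [0.925 0.325 0.715] [-0.38  -0.46  -0.802] 386.11323047953186
side [ 0.236 -0.836  0.97 ] [ 0.34   0.626 -0.701] 471.1849206889926
wrist [0.162 0.658 0.372] [ 0.271 -0.09  -0.958] 346.9579357694289
{'time': 0.15, 'qpos': array([ 1.07302681e+00,  2.86990442e-01,  1.57783418e+00, -3.79724081e-05,
        1.27859951e+00, -1.49982626e-01]), 'dq': array([ 0.00046309, -0.00307856, -0.00632316, -0.00103465,  0.00097074,
       -0.00126004]), 'joint_efforts': array([ 8.85130285e-04, -4.06601608e+01, -2.93141842e+01, -1.39033468e-04,
        3.95289593e-03,  2.95069663e-05]), 'eef_pos': array([0.22979726, 0.63418665, 0.25524958]), 'tcp_rot': array([ 0.12172065,  0.69663688, -0.12295655,  0.69624911]), 'contact_force': array([ 0.0061286 , -0.08353929,  0.62246933]), 'wrist_torque': array([-0.00600202,  0.01081207, -0.00225453]), 'opening': 1.0007872752781044}
```

View pics/scene0.png

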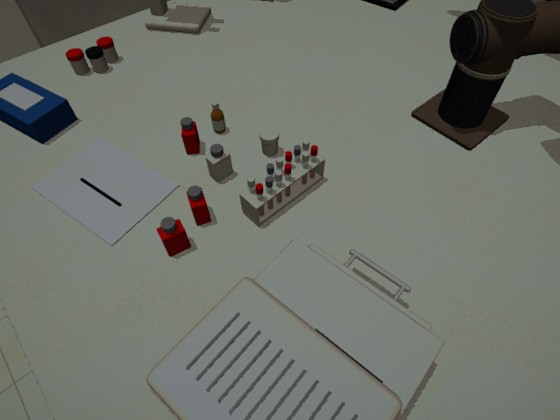

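View pics/side0.png

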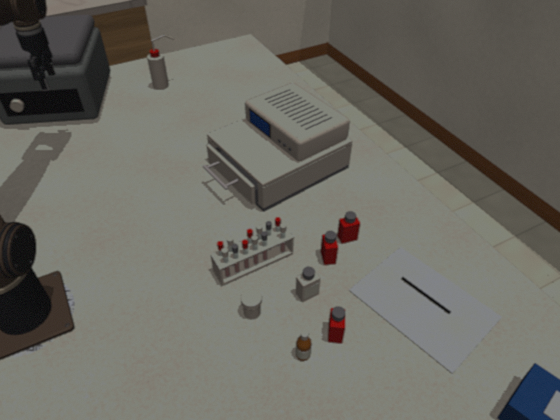

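The scene view has the white rectangular bottle at (219,162), red look-alikes at (190,135), (199,205) and (173,237), the pot at (269,143), the flask at (217,118), the rack at (284,185), and the handle from (350,254) to (408,293). In the side view the bottle is at (308,284), the pot at (251,305), the flask at (304,346), and the handle around (220,180). Only the white and grey rectangular bottle fits the description. I'll confirm that in one enlarged crop.

Run:
```python
import cv2,numpy as np
a=cv2.imread('pics/scene0.png');b=cv2.imread('pics/side0.png')
f=lambda im,x,y,w,h,s:cv2.resize(im[y:y+h,x:x+w],None,fx=s,fy=s,interpolation=cv2.INTER_CUBIC)
c=np.zeros((600,800,3),np.uint8)
c[:300,:400]=f(a,180,125,100,75,4)
c[:300,400:]=f(a,330,240,100,75,4)
c[300:,:400]=f(b,240,255,100,75,4)
c[300:,400:]=f(b,190,140,100,75,4)
cv2.imwrite('pics/crop1.png',cv2.convertScaleAbs(c,alpha=1.5))
```

```text
(no output)
```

View pics/crop1.png

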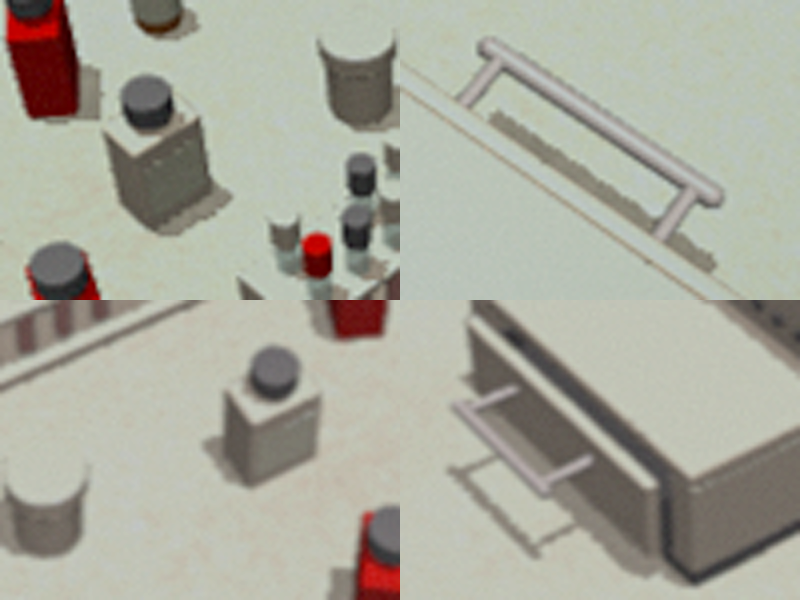

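Run:
```python
from h import *
import json
S=json.load(open('pics/scene0.json'));D=json.load(open('pics/side0.json'))
P=lambda c,u,v,z:onz(c,u,v,z).round(4)
A=lambda x,y:(180+x/4,125+y/4); B=lambda x,y:(240+x/4,255+(y-300)/4)
print('handle scene',P(S,351.75,251.75,.068),P(S,408.5,289.25,.068))
print('handle side',P(D,205,166.2,.068),P(D,226.2,187,.068))
print('cap',P(S,*A(147,88),.092),P(D,*B(274,366),.092))
print('scene top l,f,r',*[P(S,*A(*q),.07) for q in[(105,135),(152,158),(200,115)]])
print('scene bot l,f,r',*[P(S,*A(*q),0) for q in[(122,192),(155,228),(212,185)]])
print('side top',*[P(D,*B(*q),.07) for q in[(225,395),(255,428),(320,392)]])
print('side bot',*[P(D,*B(*q),0) for q in[(250,487),(315,455)]])
print('pot',P(S,*A(357,45),.062),P(D,*B(47,465),.062))
print('flask',P(S,217,106,.092),P(D,304,336,.092))
# panel top edge, analyser front top edge
print('panel top scene',P(S,330+0/4,240+75/4,.092),P(S,330+250/4,240+262/4,.092))
print('panel side',P(D,190+75/4,140+20/4,.092),P(D,190+257/4,140+185/4,.092))
print('analyser front top R',P(D,190+285/4,140+180/4,.11),'scene L', P(S,294,240,.11),P(S,443,344,.11))
print('rack side ',P(D,213,272,0),P(D,294,250,0),P(D,222,279,0),'scene',P(S,258,222,0),P(S,325,182,0))
```

```text
handle scene [0.5793 0.1212 0.068 ] [0.5598 0.2416 0.068 ]
handle side [0.5628 0.2419 0.068 ] [0.5814 0.1252 0.068 ]
cap [ 0.6212 -0.265   0.092 ] [ 0.6229 -0.2643  0.092 ]
scene top l,f,r [ 0.6511 -0.2701  0.07  ] [ 0.6411 -0.237   0.07  ] [ 0.6001 -0.2467  0.07  ]
scene bot l,f,r [ 0.6412 -0.2866  0.    ] [ 0.6429 -0.2486  0.    ] [ 0.5955 -0.2541  0.    ]
side top [ 0.596  -0.2549  0.07  ] [ 0.5996 -0.2839  0.07  ] [ 0.6468 -0.2794  0.07  ]
side bot [ 0.6028 -0.2776  0.    ] [ 0.6504 -0.2761  0.    ]
pot [ 0.4877 -0.2385  0.062 ] [ 0.4833 -0.245   0.062 ]
flask [ 0.5357 -0.3859  0.092 ] [ 0.5279 -0.4055  0.092 ]
panel top scene [0.633  0.1127 0.092 ] [0.6174 0.2456 0.092 ]
panel side [0.6029 0.3043 0.092 ] [0.6428 0.0655 0.092 ]
analyser front top R [0.6537 0.0426 0.11  ] scene L [0.6634 0.0474 0.11  ] [0.6166 0.3389 0.11  ]
rack side  [ 0.4446 -0.0896  0.    ] [ 0.6664 -0.1231  0.    ] [ 0.4562 -0.1213  0.    ] scene [ 0.6451 -0.0921  0.    ] [ 0.448  -0.0772  0.    ]
```

```bash
cat >> h.py <<'E'
from scipy.spatial.transform import Rotation as R
def pose():
    s=ctrl.get_state(); return s['eef_pos'],R.from_quat(s['tcp_rot'])
def down(a): # tool down, jaw (tool y) at world angle a
    x=np.array([0,0,-1.]);y=np.array([np.cos(a),np.sin(a),0]);return R.from_matrix(np.c_[x,y,np.cross(x,y)])
def delta(p,a):
    e,r=pose(); q=down(a)*r.inv()
    print('dpos',(np.array(p)-e).round(4),'drot/pi',(q.as_rotvec()/np.pi).round(4))
E
python3 - <<'E'
from h import *
import json
S=json.load(open('pics/scene0.json'));D=json.load(open('pics/side0.json'))
e,r=pose();print(r.as_matrix().round(3), ctrl.get_state()['qpos'].round(3))
for a in (.161,.161+np.pi): delta((.571,.1825,.17),a)
print('reds',*[onz(D,*q,.092).round(3) for q in[(338,312),(331,236),(350,217)]],*[onz(S,*q,.092).round(3) for q in[(190,122),(195,190),(168,226)]])
E
```

```text
[[-0.001  0.341  0.94 ]
 [-0.002  0.94  -0.341]
 [-1.    -0.002 -0.   ]] [ 1.073  0.287  1.578 -0.     1.279 -0.15 ]
dpos [ 0.3412 -0.4517 -0.0852] drot/pi [ 3.000e-04 -5.000e-04 -3.381e-01]
dpos [ 0.3412 -0.4517 -0.0852] drot/pi [6.000e-04 4.000e-04 6.619e-01]
reds [ 0.623 -0.39   0.092] [ 0.73  -0.194  0.092] [ 0.81  -0.161  0.092] [ 0.62  -0.38   0.092] [ 0.73  -0.19   0.092] [ 0.82  -0.147  0.092]
```

Call:
play_rows:
  targets:
    - {"delta_pos": [0.03,-0.04,-0.008],"delta_rot": [0,0,-0.03],"claw": 36}
    - {"delta_pos": [0.341,-0.452,-0.085],"delta_rot": [0,0,-0.338],"claw": 36}
    - {"delta_pos": [0.341,-0.452,-0.085],"delta_rot": [0,0,-0.338],"claw": 36}
    - {"delta_pos": [0.341,-0.452,-0.085],"delta_rot": [0,0,-0.338],"claw": 36}
    - {"delta_pos": [0.341,-0.452,-0.085],"delta_rot": [0,0,-0.338],"claw": 36}
    - {"delta_pos": [0.341,-0.452,-0.085],"delta_rot": [0,0,-0.338],"claw": 36}
    - {"delta_pos": [0.341,-0.452,-0.085],"delta_rot": [0,0,-0.338],"claw": 36}
    - {"delta_pos": [0.341,-0.452,-0.085],"delta_rot": [0,0,-0.338],"claw": 36}
    - {"delta_pos": [0.341,-0.452,-0.085],"delta_rot": [0,0,-0.338],"claw": 36}
    - {"delta_pos": [0.341,-0.452,-0.085],"delta_rot": [0,0,-0.338],"claw": 36}
    - {"delta_pos": [0.341,-0.452,-0.085],"delta_rot": [0,0,-0.338],"claw": 36}
    - {"delta_pos": [0.341,-0.452,-0.085],"delta_rot": [0,0,-0.338],"claw": 36}
    - {"delta_pos": [0.341,-0.452,-0.085],"delta_rot": [0,0,-0.338],"claw": 36}
    - {"delta_pos": [0.341,-0.452,-0.085],"delta_rot": [0,0,-0.338],"claw": 36}
    - {"delta_pos": [0.341,-0.452,-0.085],"delta_rot": [0,0,-0.338],"claw": 36}
    - {"delta_pos": [0.341,-0.452,-0.085],"delta_rot": [0,0,-0.338],"claw": 36}
    - {"delta_pos": [0.341,-0.452,-0.085],"delta_rot": [0,0,-0.338],"claw": 36}
    - {"delta_pos": [0.341,-0.452,-0.085],"delta_rot": [0,0,-0.338],"claw": 36}

```text
time: 1.65
eef_pos: [0.5701, 0.1832, 0.1702]
tcp_rot: [0.457, 0.54, -0.458, 0.538]
contact_force: [0.1, -0.5, -0.5]
opening: 0.419
```

Run:
```python
from h import *
im,c=snap('wrist','w1')
for y in (-.06,.06):
    p=np.array([.571,.1825,.068])+y*np.array([-.16,.987,0]); print(proj(c,p))
delta((.571,.1825,.074),.161)
```

```text
[279.25550935 298.98752743]
[280.02552326 126.63470793]
dpos [ 0.0009 -0.0009 -0.0964] drot/pi [-0.0001 -0.0006 -0.0006]
```

View pics/w1.png

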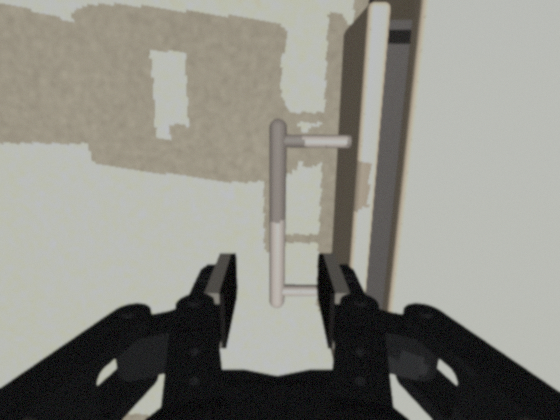

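The handle sits between the pads at col 278, rows 120–305, which matches the prediction. I'll go down, grip it and pull.

Call:
play_rows:
  newtons: 30
  targets:
    - {"delta_pos": [0.001,-0.001,-0.025],"delta_rot": [0,0,0],"claw": 36}
    - {"delta_pos": [0.001,-0.001,-0.05],"delta_rot": [0,0,0],"claw": 36}
    - {"delta_pos": [0.001,-0.001,-0.075],"delta_rot": [0,0,0],"claw": 36}
    - {"delta_pos": [0.001,-0.001,-0.096],"delta_rot": [0,0,0],"claw": 36}
    - {"delta_pos": [0.001,-0.001,-0.096],"delta_rot": [0,0,0],"claw": 36}
    - {"delta_pos": [0.001,-0.001,-0.096],"delta_rot": [0,0,0],"claw": 0}
    - {"delta_pos": [0.001,-0.001,-0.096],"delta_rot": [0,0,0],"claw": 0}
    - {"delta_pos": [0.001,-0.001,-0.096],"delta_rot": [0,0,0],"claw": 0}
    - {"delta_pos": [0.001,-0.001,-0.096],"delta_rot": [0,0,0],"claw": 0}
    - {"delta_pos": [0.001,-0.001,-0.096],"delta_rot": [0,0,0],"claw": 0}
    - {"delta_pos": [0.001,-0.001,-0.096],"delta_rot": [0,0,0],"claw": 0}

```text
time: 2.62
eef_pos: [0.5709, 0.1833, 0.075]
tcp_rot: [0.458, 0.54, -0.458, 0.538]
contact_force: [-2.7, 3.8, 3.0]
opening: 0.119
```

Call:
play_rows:
  targets:
    - {"delta_pos": [-0.01,-0.0016,0],"delta_rot": [0,0,0],"claw": 0}
    - {"delta_pos": [-0.022,-0.0035,0],"delta_rot": [0,0,0],"claw": 0}
    - {"delta_pos": [-0.034,-0.0054,0],"delta_rot": [0,0,0],"claw": 0}
    - {"delta_pos": [-0.046,-0.0074,0],"delta_rot": [0,0,0],"claw": 0}
    - {"delta_pos": [-0.058,-0.0093,0],"delta_rot": [0,0,0],"claw": 0}
    - {"delta_pos": [-0.07,-0.0112,0],"delta_rot": [0,0,0],"claw": 0}
    - {"delta_pos": [-0.08,-0.0128,0],"delta_rot": [0,0,0],"claw": 0}
    - {"delta_pos": [-0.09,-0.0144,0],"delta_rot": [0,0,0],"claw": 0}
    - {"delta_pos": [-0.096,-0.0154,0],"delta_rot": [0,0,0],"claw": 0}
    - {"delta_pos": [-0.1,-0.016,0],"delta_rot": [0,0,0],"claw": 0}
    - {"delta_pos": [-0.1,-0.016,0],"delta_rot": [0,0,0],"claw": 0}

```text
time: 3.53
eef_pos: [0.4696, 0.1674, 0.075]
tcp_rot: [0.457, 0.54, -0.458, 0.537]
contact_force: [-3.0, 5.1, 1.7]
opening: 0.111
```

Call:
play_rows:
  targets:
    - {"delta_pos": [-0.004,-0.0006,0],"delta_rot": [0,0,0],"claw": 0}
    - {"delta_pos": [-0.008,-0.0013,0],"delta_rot": [0,0,0],"claw": 0}
    - {"delta_pos": [-0.01,-0.0016,0],"delta_rot": [0,0,0],"claw": 0}
    - {"delta_pos": [-0.01,-0.0016,0],"delta_rot": [0,0,0],"claw": 0}

```text
time: 3.87
eef_pos: [0.4591, 0.1657, 0.075]
tcp_rot: [0.457, 0.541, -0.458, 0.537]
contact_force: [-0.6, 4.8, -1.5]
opening: 0.118
```

Call:
play_rows:
  targets:
    - {"delta_pos": [-0.003,-0.0005,0],"delta_rot": [0,0,0],"claw": 0}
    - {"delta_pos": [-0.006,-0.001,0],"delta_rot": [0,0,0],"claw": 0}
    - {"delta_pos": [-0.006,-0.001,0],"delta_rot": [0,0,0],"claw": 0}

```text
time: 4.12
eef_pos: [0.4528, 0.1647, 0.075]
tcp_rot: [0.457, 0.541, -0.459, 0.537]
contact_force: [0.1, 5.4, -0.1]
opening: 0.114
```

Call:
play_rows:
  targets:
    - {"delta_pos": [-0.002,-0.0003,0],"delta_rot": [0,0,0],"claw": 0}
    - {"delta_pos": [-0.004,-0.0006,0],"delta_rot": [0,0,0],"claw": 0}
    - {"delta_pos": [-0.006,-0.001,0],"delta_rot": [0,0,0],"claw": 0}

```text
time: 4.37
eef_pos: [0.4469, 0.1638, 0.075]
tcp_rot: [0.457, 0.541, -0.458, 0.537]
contact_force: [1.2, 5.2, -2.0]
opening: 0.116
```

Run:
```python
from h import *
import json
im,c=snap('scene','s2');im2,c2=snap('side','d2')
f=lambda im,x,y,w,h,s:cv2.resize(im[y:y+h,x:x+w],None,fx=s,fy=s,interpolation=cv2.INTER_CUBIC)
o=np.zeros((600,800,3),np.uint8)
o[:,:400]=f(im,310,180,133,200,3)[:600,:400] if 0 else cv2.resize(im[180:380,300:433],(400,600))
o[:,400:]=cv2.resize(im2[90:240,190:290],(400,600))
cv2.imwrite('pics/crop2.png',cv2.convertScaleAbs(o,alpha=1.5)); print(pose()[0])
```

```text
[0.44652347 0.16373998 0.07499457]
```

View pics/crop2.png

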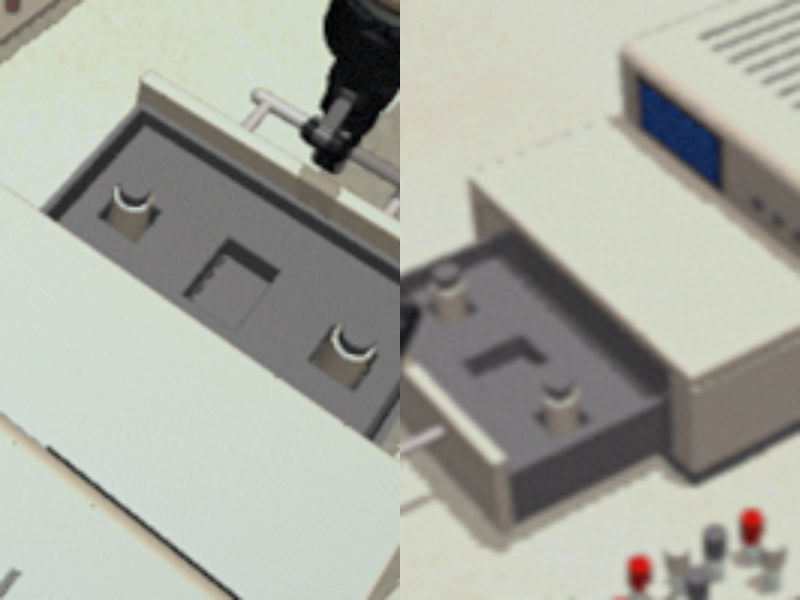

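The drawer is coming out and the well is visible. There's no stop force yet, so I'll keep creeping.

Call:
play_rows:
  targets:
    - {"delta_pos": [-0.002,-0.0003,0],"delta_rot": [0,0,0],"claw": 0}
    - {"delta_pos": [-0.004,-0.0006,0],"delta_rot": [0,0,0],"claw": 0}
    - {"delta_pos": [-0.004,-0.0006,0],"delta_rot": [0,0,0],"claw": 0}

```text
time: 4.72
eef_pos: [0.4423, 0.1631, 0.075]
tcp_rot: [0.457, 0.541, -0.459, 0.537]
contact_force: [-0.2, 5.6, -1.6]
opening: 0.117
```

Run:
```python
from h import *
c=ctrl.calibration('scene');d=ctrl.calibration('side')
q=[onz(c,300+u/3.0075,180+v/3,.055) for u,v in[(230,237),(280,270),(240,328),(185,295)]]
print(np.round(q,4),np.mean(q,0))
q=[onz(d,190+(u-400)/4,90+v/4,.055) for u,v in[(466,365),(512,335),(549,360)]];print(np.round(q,4))
print('vials',[onz(c,300+u/3.0075,180+v/3,.09).round(4) for u,v in[(133,190),(352,340)]],[onz(d,190+(u-400)/4,90+v/4,.09).round(4) for u,v in[(447,270),(561,385)]])
```

```text
[[0.5483 0.1596 0.055 ]
 [0.5428 0.196  0.055 ]
 [0.5922 0.2055 0.055 ]
 [0.6009 0.1685 0.055 ]] [0.57103382 0.18239722 0.055     ]
[[0.5452 0.19   0.055 ]
 [0.5886 0.2056 0.055 ]
 [0.6016 0.1662 0.055 ]]
vials [array([0.5883, 0.1062, 0.09  ]), array([0.5672, 0.2588, 0.09  ])] [array([0.5616, 0.2587, 0.09  ]), array([0.5842, 0.0993, 0.09  ])]
```

Run:
```python
from h import *
im,c=snap('wrist','w2');im2,_=snap('scene','s3')
a=cv2.imread('pics/s2.png')
o=np.zeros((600,800,3),np.uint8)
o[:300,:400]=cv2.resize(im,(400,300))
o[:300,400:]=cv2.resize(im2[210:285,350:450],(400,300))
o[300:,:400]=cv2.resize(a[210:285,330:430],(400,300))
o[300:,400:]=cv2.resize(im2[210:285,330:430],(400,300))
cv2.imwrite('pics/crop3.png',cv2.convertScaleAbs(o,alpha=1.5))
```

```text
(no output)
```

View pics/crop3.png

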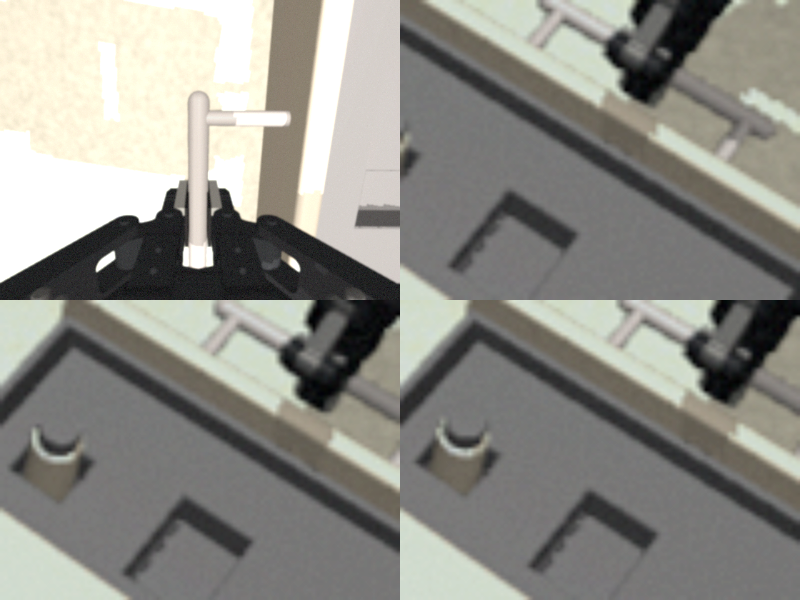

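The bar is firmly held (col 198 in the wrist view) and the drawer moved between the two frames. I'll continue until the stop.

Call:
play_rows:
  targets:
    - {"delta_pos": [-0.002,-0.0003,0],"delta_rot": [0,0,0],"claw": 0}
    - {"delta_pos": [-0.004,-0.0006,0],"delta_rot": [0,0,0],"claw": 0}
    - {"delta_pos": [-0.006,-0.001,0],"delta_rot": [0,0,0],"claw": 0}
    - {"delta_pos": [-0.006,-0.001,0],"delta_rot": [0,0,0],"claw": 0}

```text
time: 5.15
eef_pos: [0.4397, 0.1627, 0.0751]
tcp_rot: [0.46, 0.538, -0.456, 0.539]
contact_force: [11.9, 8.2, -14.3]
opening: 0.114
```

The stop is reached: the force jumped and the motion ended. I'll hold briefly, open and rise.

Call:
play_rows:
  targets:
    - {"delta_pos": [0,0,0],"delta_rot": [0,0,0],"claw": 0}
    - {"delta_pos": [0,0,0],"delta_rot": [0,0,0],"claw": 0}
    - {"delta_pos": [0,0,0],"delta_rot": [0,0,0],"claw": 34}
    - {"delta_pos": [0,0,0],"delta_rot": [0,0,0],"claw": 34}
    - {"delta_pos": [0,0,0],"delta_rot": [0,0,0],"claw": 34}
    - {"delta_pos": [0,0,0],"delta_rot": [0,0,0],"claw": 34}
    - {"delta_pos": [0,0,0.02],"delta_rot": [0,0,0],"claw": 34}
    - {"delta_pos": [0,0,0.06],"delta_rot": [0,0,0],"claw": 34}
    - {"delta_pos": [0,0,0.1],"delta_rot": [0,0,0],"claw": 34}
    - {"delta_pos": [0.04,0.006,0.14],"delta_rot": [0,0,0],"claw": 34}
    - {"delta_pos": [0.08,0.01,0.18],"delta_rot": [0,0,0],"claw": 60}
    - {"delta_pos": [0.11,0.01,0.2],"delta_rot": [0,0,0],"claw": 85}
    - {"delta_pos": [0.11,0.01,0.2],"delta_rot": [0,0,0],"claw": 85}
    - {"delta_pos": [0.11,0.01,0.2],"delta_rot": [0,0,0],"claw": 85}

```text
time: 6.32
eef_pos: [0.5545, 0.1723, 0.2806]
tcp_rot: [0.463, 0.535, -0.454, 0.541]
contact_force: [-0.7, -0.3, 1.0]
opening: 0.938
```

Run:
```python
from h import *
import json
im,c=snap('wrist','w3'); json.dump({k:np.array(v).tolist() for k,v in c.items()},open('pics/w3.json','w'))
im2,c2=snap('scene','s4')
o=np.zeros((600,800,3),np.uint8)
o[:420,:560]=im
cv2.imwrite('pics/w3v.png',o[:420,:560]); print(pose()[0])
```

```text
[0.54969088 0.17232198 0.27499579]
```

View pics/w3v.png

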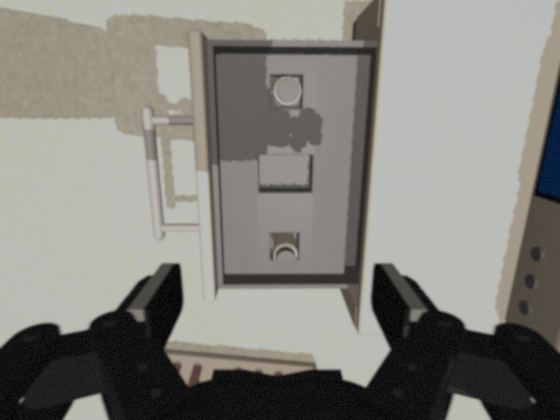

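The drawer is out. The well mouth is at about cols 258–312, rows 153–191, and the vials are at (288,91) and (286,253). I'll measure the mouth edges and the bar.

Run:
```python
from h import *
import json
c=json.load(open('pics/w3.json'));im=cv2.imread('pics/w3.png');g=im.mean(2).astype(int)
print('row165 ',g[160:166,252:320].mean(0).astype(int).tolist())
print('row185 ',g[181:186,252:320].mean(0).astype(int).tolist())
print('col285',g[145:200,275:295].mean(1).astype(int).tolist())
q=[onz(c,u,v,.055) for u,v in[(258,153),(311.5,153),(312,191.5),(258.5,191.5)]]
print(np.round(q,4),np.mean(q,0)); 
print('bar',onz(c,148,111,.068),onz(c,158.5,235,.068))
print('panel top outer',onz(c,191.5,35,.092),onz(c,205,299,.092))
S=json.load(open('pics/scene0.json'))
a=cv2.imread('pics/s4.png');x,y=310,210
cv2.imwrite('pics/s4c.png',cv2.convertScaleAbs(cv2.resize(a[y:y+100,x:x+130],None,fx=6,fy=6,interpolation=cv2.INTER_CUBIC),alpha=1.4))
```

```text
row165  [133, 135, 135, 134, 128, 117, 110, 121, 137, 143, 144, 145, 144, 145, 145, 145, 145, 145, 145, 146, 145, 146, 145, 146, 146, 146, 145, 146, 147, 145, 146, 147, 146, 147, 146, 146, 146, 146, 147, 146, 147, 145, 146, 147, 147, 146, 147, 147, 146, 147, 146, 147, 146, 146, 144, 135, 116, 94, 70, 63, 83, 112, 129, 136, 136, 136, 136, 136]
row185  [135, 135, 135, 133, 131, 121, 108, 110, 119, 127, 129, 130, 129, 130, 132, 135, 135, 129, 124, 123, 126, 129, 129, 130, 129, 131, 132, 133, 129, 125, 120, 123, 127, 128, 129, 130, 130, 131, 131, 129, 124, 120, 120, 124, 127, 129, 129, 130, 130, 132, 137, 136, 130, 123, 119, 111, 99, 76, 62, 73, 102, 125, 133, 134, 135, 136, 135, 135]
col285 [101, 113, 125, 135, 140, 143, 143, 143, 137, 133, 137, 143, 145, 146, 146, 146, 146, 146, 146, 146, 146, 146, 146, 147, 146, 146, 146, 146, 146, 146, 146, 145, 146, 145, 145, 145, 144, 142, 133, 118, 100, 89, 76, 61, 51, 51, 67, 94, 122, 138, 143, 143, 143, 143, 143]
[[0.5346 0.1971 0.055 ]
 [0.5867 0.2054 0.055 ]
 [0.5945 0.1672 0.055 ]
 [0.5407 0.1587 0.055 ]] [0.56411779 0.18210128 0.055     ]
bar [0.43038159 0.22068211 0.068     ] [0.44781401 0.10158874 0.068     ]
panel top outer [0.46911427 0.28648974 0.092     ] [0.5043051 0.0511844 0.092    ]
```

View pics/s4c.png

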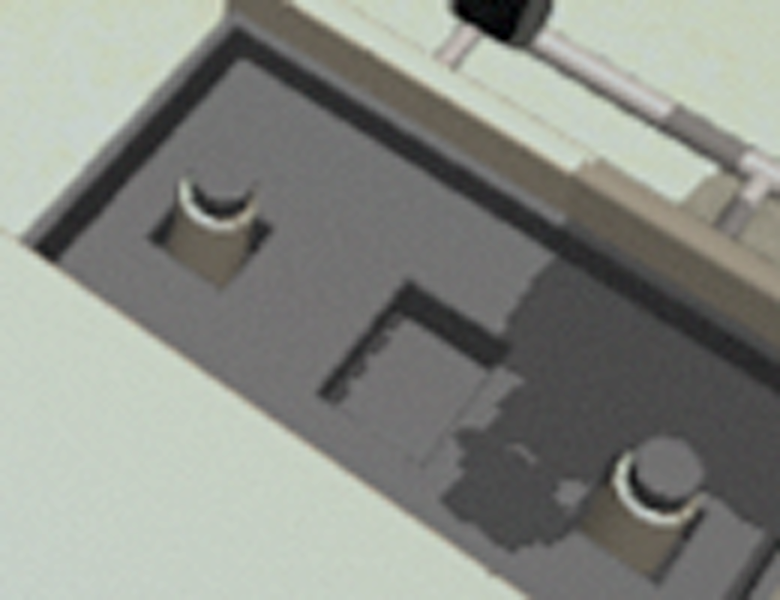

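Run:
```python
from h import *
c=ctrl.calibration('scene')
q=np.array([onz(c,310+u/6,210+v/6,.055) for u,v in[(408,278),(508,345),(425,463),(318,395)]])
print(q.round(4),q.mean(0)); 
delta((.622,-.265,.25),.09+np.pi/2)
```

```text
[[0.5415 0.1576 0.055 ]
 [0.5363 0.1945 0.055 ]
 [0.5875 0.2039 0.055 ]
 [0.5949 0.1668 0.055 ]] [0.56506306 0.1807249  0.055     ]
dpos [ 0.0723 -0.4373 -0.025 ] drot/pi [-2.000e-03  1.000e-04  4.774e-01]
```

The two views agree on the well at (0.5645, 0.1815), yaw about 0.16. Now to hover above the bottle.

Call:
play_rows:
  targets:
    - {"delta_pos": [0.006,-0.03,0],"delta_rot": [0,0,0.04],"claw": 85}
    - {"delta_pos": [0.012,-0.07,0],"delta_rot": [0,0,0.08],"claw": 85}
    - {"delta_pos": [0.018,-0.11,0],"delta_rot": [0,0,0.12],"claw": 85}
    - {"delta_pos": [0.024,-0.145,0],"delta_rot": [0,0,0.16],"claw": 85}
    - {"delta_pos": [0.03,-0.18,0],"delta_rot": [0,0,0.2],"claw": 85}
    - {"delta_pos": [0.036,-0.22,0],"delta_rot": [0,0,0.24],"claw": 85}
    - {"delta_pos": [0.042,-0.255,0],"delta_rot": [0,0,0.28],"claw": 85}
    - {"delta_pos": [0.048,-0.29,0],"delta_rot": [0,0,0.32],"claw": 85}
    - {"delta_pos": [0.054,-0.33,0],"delta_rot": [0,0,0.36],"claw": 85}
    - {"delta_pos": [0.06,-0.365,-0.005],"delta_rot": [0,0,0.4],"claw": 85}
    - {"delta_pos": [0.066,-0.4,-0.015],"delta_rot": [0,0,0.44],"claw": 85}
    - {"delta_pos": [0.072,-0.437,-0.025],"delta_rot": [-0.002,0,0.477],"claw": 85}
    - {"delta_pos": [0.072,-0.437,-0.025],"delta_rot": [-0.002,0,0.477],"claw": 85}
    - {"delta_pos": [0.072,-0.437,-0.025],"delta_rot": [-0.002,0,0.477],"claw": 85}
    - {"delta_pos": [0.072,-0.437,-0.025],"delta_rot": [-0.002,0,0.477],"claw": 85}
    - {"delta_pos": [0.072,-0.437,-0.025],"delta_rot": [-0.002,0,0.477],"claw": 85}

```text
time: 7.75
eef_pos: [0.6209, -0.2632, 0.2493]
tcp_rot: [-0.031, 0.707, 0.032, 0.706]
contact_force: [0.3, -1.3, 0.6]
opening: 0.993
```

Run:
```python
from h import *
import json
im,c=snap('wrist','w4'); json.dump({k:np.array(v).tolist() for k,v in c.items()},open('pics/w4.json','w'))
e,r=pose();print(e,r.as_matrix().round(3));print(proj(c,(.622,-.265,.092)))
cv2.imwrite('pics/w4c.png',cv2.resize(im[0:300,80:480],(800,600),interpolation=cv2.INTER_CUBIC))
```

```text
[ 0.62127017 -0.2631225   0.24986731] [[-0.    -0.089  0.996]
 [ 0.001  0.996  0.089]
 [-1.     0.001 -0.   ]]
[274.45098754 199.732771  ]
```

View pics/w4c.png

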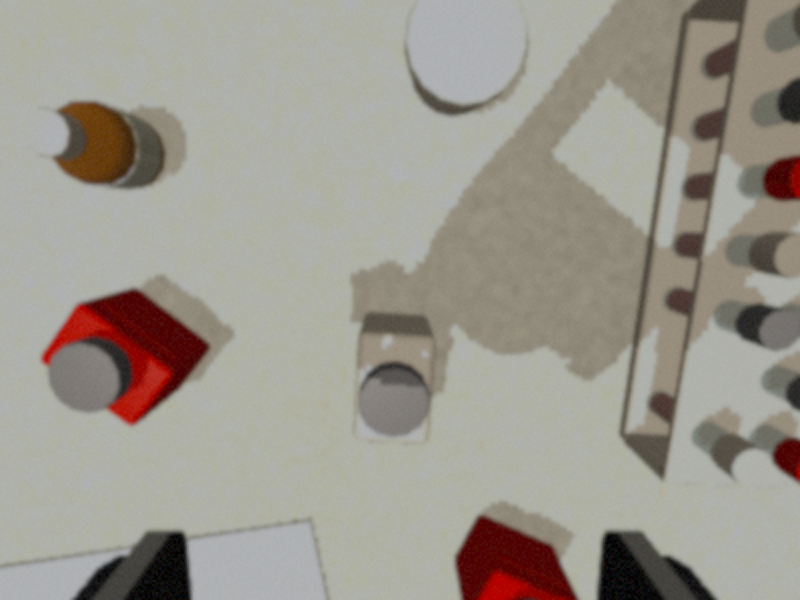

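The white bottle is in view at crop (395,399), i.e. image (277,199), with red ones at left and lower right, and the pot, flask and rack clear of it. I'll compute its pose.

Run:
```python
from h import *
import json
c=json.load(open('pics/w4.json'))
f=lambda u,v,z:onz(c,80+u/2,v/2,z)
print('cap',f(395,400,.092))
q=np.array([f(*p,.07) for p in[(361,332),(435,333),(428,442),(356,438)]]);print(q.round(4),q.mean(0))
d=q[2]-q[1]+q[3]-q[0]; print('yaw',np.arctan2(d[1],d[0]),np.arctan2(*(q[3]-q[0])[[1,0]]),np.arctan2(*(q[2]-q[1])[[1,0]]), 'short',np.arctan2(-(q[1]-q[0]+q[2]-q[3])[0],(q[1]-q[0]+q[2]-q[3])[1]))
print('rack near corner',f(622,437,.0),'pot',f(467,40,.062))
e=np.array(f(395,400,.092)); delta((e[0],e[1],.058),.07+np.pi/2)
```

```text
cap [ 0.62200435 -0.26249243  0.092     ]
[[ 0.599  -0.2792  0.07  ]
 [ 0.5966 -0.2474  0.07  ]
 [ 0.646  -0.2453  0.07  ]
 [ 0.647  -0.2778  0.07  ]] [ 0.62213707 -0.2624233   0.07      ]
yaw 0.03566938998051117 0.029173025334082486 0.04197714186970926 short 0.05250576748872505
rack near corner [ 0.65636787 -0.13246362  0.        ] pot [ 0.48084666 -0.24651134  0.062     ]
dpos [ 0.0007  0.0006 -0.1919] drot/pi [-0.0002 -0.0001 -0.0062]
```

Call:
play_rows:
  newtons: 45
  targets:
    - {"delta_pos": [0.001,0.001,-0.03],"delta_rot": [0,0,-0.015],"claw": 85}
    - {"delta_pos": [0.001,0.001,-0.06],"delta_rot": [0,0,-0.015],"claw": 85}
    - {"delta_pos": [0.001,0.001,-0.09],"delta_rot": [0,0,-0.015],"claw": 85}
    - {"delta_pos": [0.001,0.001,-0.115],"delta_rot": [0,0,-0.015],"claw": 85}
    - {"delta_pos": [0.001,0.001,-0.14],"delta_rot": [0,0,-0.015],"claw": 85}
    - {"delta_pos": [0.001,0.001,-0.165],"delta_rot": [0,0,-0.015],"claw": 85}
    - {"delta_pos": [0.001,0.001,-0.182],"delta_rot": [0,0,-0.015],"claw": 85}
    - {"delta_pos": [0.001,0.001,-0.192],"delta_rot": [0,0,-0.015],"claw": 85}
    - {"delta_pos": [0.001,0.001,-0.192],"delta_rot": [0,0,-0.015],"claw": 85}
    - {"delta_pos": [0.001,0.001,-0.192],"delta_rot": [0,0,-0.015],"claw": 50}
    - {"delta_pos": [0.001,0.001,-0.192],"delta_rot": [0,0,-0.015],"claw": 42}
    - {"delta_pos": [0.001,0.001,-0.192],"delta_rot": [0,0,-0.015],"claw": 38}
    - {"delta_pos": [0.001,0.001,-0.192],"delta_rot": [0,0,-0.015],"claw": 20}
    - {"delta_pos": [0.001,0.001,-0.192],"delta_rot": [0,0,-0.015],"claw": 20}
    - {"delta_pos": [0.001,0.001,-0.192],"delta_rot": [0,0,-0.015],"claw": 20}
    - {"delta_pos": [0.001,0.001,-0.192],"delta_rot": [0,0,-0.015],"claw": 20}
    - {"delta_pos": [0.001,0.001,-0.192],"delta_rot": [0,0,-0.015],"claw": 20}
    - {"delta_pos": [0.001,0.001,-0.192],"delta_rot": [0,0,-0.015],"claw": 20}

```text
time: 9.3
eef_pos: [0.6233, -0.2628, 0.0597]
tcp_rot: [-0.015, 0.706, 0.015, 0.708]
contact_force: [0.8, -0.5, 5.3]
opening: 0.391
```

Gripped, with the opening at 33.4 mm. Lifting straight up.

Call:
play_rows:
  targets:
    - {"delta_pos": [0,0,0.005],"delta_rot": [0,0,0],"claw": 20}
    - {"delta_pos": [0,0,0.015],"delta_rot": [0,0,0],"claw": 20}
    - {"delta_pos": [0,0,0.03],"delta_rot": [0,0,0],"claw": 20}
    - {"delta_pos": [0,0,0.045],"delta_rot": [0,0,0],"claw": 20}
    - {"delta_pos": [0,0,0.06],"delta_rot": [0,0,0],"claw": 20}
    - {"delta_pos": [0,0,0.075],"delta_rot": [0,0,0],"claw": 20}
    - {"delta_pos": [0,0,0.09],"delta_rot": [0,0,0],"claw": 20}
    - {"delta_pos": [0,0,0.105],"delta_rot": [0,0,0],"claw": 20}
    - {"delta_pos": [0,0,0.12],"delta_rot": [0,0,0],"claw": 20}
    - {"delta_pos": [0,0,0.135],"delta_rot": [0,0,0],"claw": 20}
    - {"delta_pos": [0,0,0.15],"delta_rot": [0,0,0],"claw": 20}
    - {"delta_pos": [0,0,0.16],"delta_rot": [0,0,0],"claw": 20}
    - {"delta_pos": [0,0,0.17],"delta_rot": [0,0,0],"claw": 20}
    - {"delta_pos": [0,0,0.17],"delta_rot": [0,0,0],"claw": 20}
    - {"delta_pos": [0,0,0.17],"delta_rot": [0,0,0],"claw": 20}

```text
time: 10.55
eef_pos: [0.6235, -0.2629, 0.2303]
tcp_rot: [-0.015, 0.706, 0.014, 0.708]
contact_force: [-0.3, -0.2, -0.8]
opening: 0.391
```

Run:
```python
from h import *
# bottle = TCP + offset (-1.3mm along tool z i.e. bottle x); well yaw .163
a=.163; w=np.array([.5645,.1815]); t=w+.0013*np.array([np.cos(a),np.sin(a)])
# bottle yaw in grasp: tool jaw-90deg
delta((t[0],t[1],.23),a+np.pi/2); s=ctrl.get_state();print(s['opening'],s['contact_force'])
```

```text
dpos [-5.770e-02  4.446e-01 -3.000e-04] drot/pi [0.0003 0.001  0.0385]
0.3912939518293464 [-0.33122198 -0.24008749 -0.77169283]
```

Call:
play_rows:
  targets:
    - {"delta_pos": [-0.001,0.008,0],"delta_rot": [0,0,0.001],"claw": 20}
    - {"delta_pos": [-0.003,0.024,0],"delta_rot": [0,0,0.002],"claw": 20}
    - {"delta_pos": [-0.006,0.048,0],"delta_rot": [0,0,0.004],"claw": 20}
    - {"delta_pos": [-0.01,0.076,0],"delta_rot": [0,0,0.007],"claw": 20}
    - {"delta_pos": [-0.014,0.105,0],"delta_rot": [0,0,0.01],"claw": 20}
    - {"delta_pos": [-0.018,0.135,0],"delta_rot": [0,0,0.012],"claw": 20}
    - {"delta_pos": [-0.022,0.165,0],"delta_rot": [0,0,0.015],"claw": 20}
    - {"delta_pos": [-0.026,0.195,0],"delta_rot": [0,0,0.017],"claw": 20}
    - {"delta_pos": [-0.03,0.225,0],"delta_rot": [0,0,0.02],"claw": 20}
    - {"delta_pos": [-0.034,0.255,0],"delta_rot": [0,0,0.022],"claw": 20}
    - {"delta_pos": [-0.038,0.285,0],"delta_rot": [0,0,0.025],"claw": 20}
    - {"delta_pos": [-0.042,0.315,0],"delta_rot": [0,0,0.027],"claw": 20}
    - {"delta_pos": [-0.046,0.345,0],"delta_rot": [0,0,0.03],"claw": 20}
    - {"delta_pos": [-0.05,0.375,0],"delta_rot": [0,0,0.033],"claw": 20}
    - {"delta_pos": [-0.053,0.405,0],"delta_rot": [0,0,0.035],"claw": 20}
    - {"delta_pos": [-0.056,0.428,0],"delta_rot": [0,0,0.037],"claw": 20}
    - {"delta_pos": [-0.057,0.44,0],"delta_rot": [0,0.001,0.038],"claw": 20}
    - {"delta_pos": [-0.058,0.4445,0],"delta_rot": [0,0.001,0.0385],"claw": 20}
    - {"delta_pos": [-0.058,0.4445,0],"delta_rot": [0,0.001,0.0385],"claw": 20}
    - {"delta_pos": [-0.058,0.4445,0],"delta_rot": [0,0.001,0.0385],"claw": 20}

```text
time: 12.22
eef_pos: [0.5652, 0.1811, 0.2298]
tcp_rot: [-0.058, 0.705, 0.057, 0.704]
contact_force: [0.4, -1.0, -1.0]
opening: 0.392
```

Run:
```python
from h import *
a=.163; w=np.array([.5645,.1815]); t=w+.0013*np.array([np.cos(a),np.sin(a)])
delta((t[0],t[1],.0597+.067),a+np.pi/2)
im,c=snap('scene','s5');im2,c2=snap('side','d5');im3,_=snap('wrist','w5')
o=np.zeros((600,800,3),np.uint8)
p=proj(c,(*w,.2)).astype(int);q=proj(c2,(*w,.2)).astype(int);print(p,q)
o[:300,:400]=cv2.resize(im[p[1]-75:p[1]+75,p[0]-100:p[0]+100],(400,300))
x,y=max(q[0]-80,0),max(q[1]-60,0);print(x,y)
o[300:,:400]=cv2.resize(im2[y:y+150,x:x+200],(400,300))
o[:300,400:]=cv2.resize(im3,(400,300))
cv2.imwrite('pics/crop5.png',cv2.convertScaleAbs(o,alpha=1.4))
```

```text
dpos [ 0.0005  0.0006 -0.1031] drot/pi [ 0.0005 -0.0002 -0.    ]
[397 228] [208 140]
128 80
```

View pics/crop5.png

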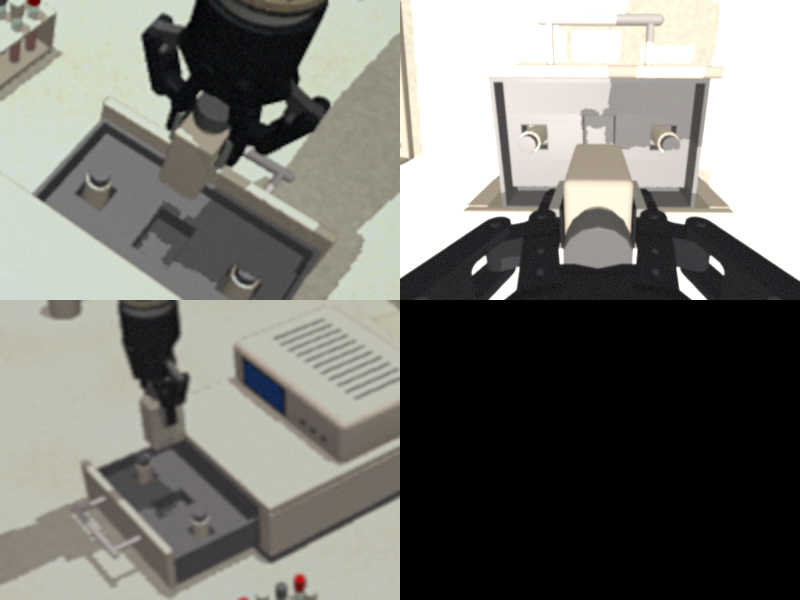

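The bottle is upright, laterally centred on the well (col about 599 for both in the wrist inset), and the drawer is still out. Descending slowly.

Call:
play_rows:
  targets:
    - {"delta_pos": [0,0,-0.006],"delta_rot": [0,0,0],"claw": 20}
    - {"delta_pos": [0,0,-0.016],"delta_rot": [0,0,0],"claw": 20}
    - {"delta_pos": [0,0,-0.028],"delta_rot": [0,0,0],"claw": 20}
    - {"delta_pos": [0,0,-0.04],"delta_rot": [0,0,0],"claw": 20}
    - {"delta_pos": [0.0005,0.0005,-0.052],"delta_rot": [0,0,0],"claw": 20}
    - {"delta_pos": [0.0005,0.0005,-0.064],"delta_rot": [0,0,0],"claw": 20}
    - {"delta_pos": [0.0005,0.0005,-0.076],"delta_rot": [0,0,0],"claw": 20}
    - {"delta_pos": [0.0005,0.0005,-0.086],"delta_rot": [0,0,0],"claw": 20}
    - {"delta_pos": [0.0005,0.0005,-0.094],"delta_rot": [0,0,0],"claw": 20}
    - {"delta_pos": [0.0005,0.0005,-0.1],"delta_rot": [0,0,0],"claw": 20}
    - {"delta_pos": [0.0005,0.0005,-0.102],"delta_rot": [0,0,0],"claw": 20}
    - {"delta_pos": [0.0005,0.0005,-0.102],"delta_rot": [0,0,0],"claw": 20}
    - {"delta_pos": [0.0005,0.0005,-0.102],"delta_rot": [0,0,0],"claw": 20}
    - {"delta_pos": [0.0005,0.0005,-0.102],"delta_rot": [0,0,0],"claw": 20}

```text
time: 13.53
eef_pos: [0.5668, 0.181, 0.129]
tcp_rot: [-0.057, 0.704, 0.057, 0.705]
contact_force: [-0.2, -0.1, 0.3]
opening: 0.389
```

Run:
```python
from h import *
e,r=pose();print(e,r.as_matrix().round(3))
im,c=snap('scene','s6');im2,c2=snap('side','d6')
a=.163;X=np.array([np.cos(a),np.sin(a),0]);Y=np.array([-np.sin(a),np.cos(a),0]);w=np.array([.5645,.1815,0])
o=np.zeros((600,800,3),np.uint8)
for k,(m,cc) in enumerate([(im,c),(im2,c2)]):
    q=proj(cc,w+[0,0,.1]).astype(int);x,y=max(q[0]-50,0),max(q[1]-75,0);print('crop',x,y)
    v=cv2.convertScaleAbs(cv2.resize(m[y:y+150,x:x+100],(400,600),interpolation=cv2.INTER_CUBIC),alpha=1.4)
    # expected points: body bottom and top corners at foot z=.067
    for z in(.067,.137):
        for sx,sy in((1,1),(1,-1),(-1,-1),(-1,1)):
            p=proj(cc,w+sx*.025*X+sy*.017*Y+[0,0,z]); cv2.circle(v,tuple(((p-[x,y])*4).astype(int)),3,(0,255,0),1)
    p=proj(cc,w+[0,0,.159]);cv2.circle(v,tuple(((p-[x,y])*4).astype(int)),3,(0,0,255),1)
    for sx,sy in((1,1),(1,-1),(-1,-1),(-1,1)):
        p=proj(cc,w+sx*.027*X+sy*.019*Y+[0,0,.055]); cv2.circle(v,tuple(((p-[x,y])*4).astype(int)),3,(255,0,255),1)
    o[:,400*k:400*k+400]=v
cv2.imwrite('pics/crop6.png',o)
```

```text
[0.56676875 0.18098486 0.12904489] [[ 0.001 -0.161  0.987]
 [-0.001  0.987  0.161]
 [-1.    -0.001  0.001]]
crop 334 184
crop 162 94
```

View pics/crop6.png

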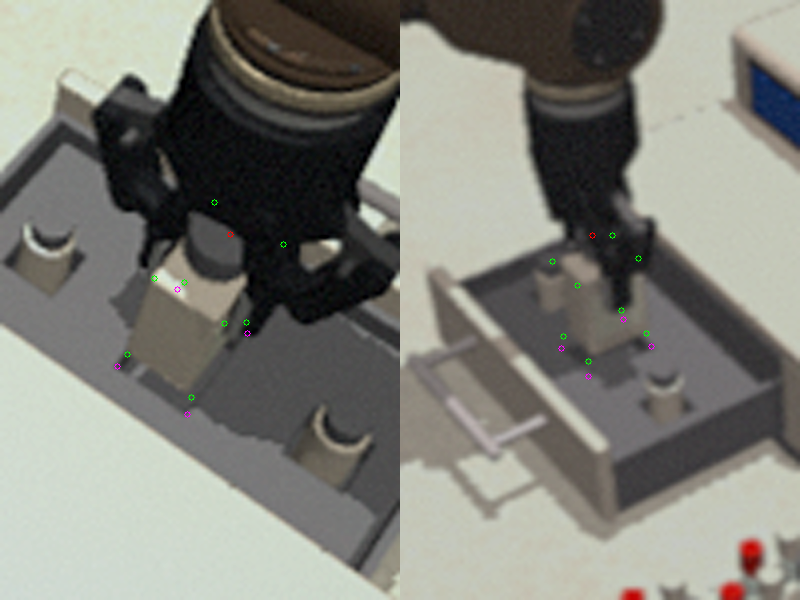

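The overlay fits to within a couple of pixels, and the bottle sits about 2 mm high, as the state also says. One small trim, then a last enlarged look.

Call:
play_rows:
  targets:
    - {"delta_pos": [-0.001,0.0005,-0.001],"delta_rot": [0,0,0],"claw": 20}
    - {"delta_pos": [-0.001,0.0005,-0.003],"delta_rot": [0,0,0],"claw": 20}
    - {"delta_pos": [-0.001,0.0005,-0.003],"delta_rot": [0,0,0],"claw": 20}
    - {"delta_pos": [-0.001,0.0005,-0.003],"delta_rot": [0,0,0],"claw": 20}
    - {"delta_pos": [-0.001,0.0005,-0.003],"delta_rot": [0,0,0],"claw": 20}
    - {"delta_pos": [-0.001,0.0005,-0.003],"delta_rot": [0,0,0],"claw": 20}

```text
time: 14.13
eef_pos: [0.5657, 0.1814, 0.126]
tcp_rot: [-0.057, 0.704, 0.057, 0.705]
contact_force: [-1.1, 0.8, -0.4]
opening: 0.388
```

Run:
```python
from h import *
e,r=pose();m=r.as_matrix();print(e,m.round(3))
im,c=snap('scene','s7');im2,c2=snap('side','d7')
X=m[:,2];Y=m[:,1];b=e-.0013*X;b[2]=0;f=e[2]-.0597;print('bottle',b,'foot',f)
a=.163;WX=np.array([np.cos(a),np.sin(a),0]);WY=np.array([-np.sin(a),np.cos(a),0]);w=np.array([.5645,.1815,.055])
o=np.zeros((600,800,3),np.uint8)
for k,(g,cc) in enumerate([(im,c),(im2,c2)]):
    q=proj(cc,[*b[:2],f+.03]).astype(int);x,y=q[0]-20,q[1]-32;print('crop',x,y)
    v=cv2.convertScaleAbs(cv2.resize(g[y:y+60,x:x+40],(400,600),interpolation=cv2.INTER_CUBIC),alpha=1.6)
    for sx,sy in((1,1),(1,-1),(-1,-1),(-1,1)):
        for z in(f,f+.07):
            p=proj(cc,b+sx*.025*X+sy*.017*Y+[0,0,z]);cv2.circle(v,tuple(((p-[x,y]+.5)*10).astype(int)),4,(0,255,0),1)
        p=proj(cc,w+sx*.027*WX+sy*.019*WY);cv2.circle(v,tuple(((p-[x,y]+.5)*10).astype(int)),4,(255,0,255),1)
    o[:,400*k:400*k+400]=v
cv2.imwrite('pics/crop7.png',o)
```

```text
[0.56569931 0.18144481 0.12598612] [[ 0.001 -0.161  0.987]
 [-0.001  0.987  0.161]
 [-1.    -0.001  0.001]]
bottle [0.56441621 0.18123585 0.        ] foot 0.06628611763529316
crop 363 228
crop 192 138
```

View pics/crop7.png

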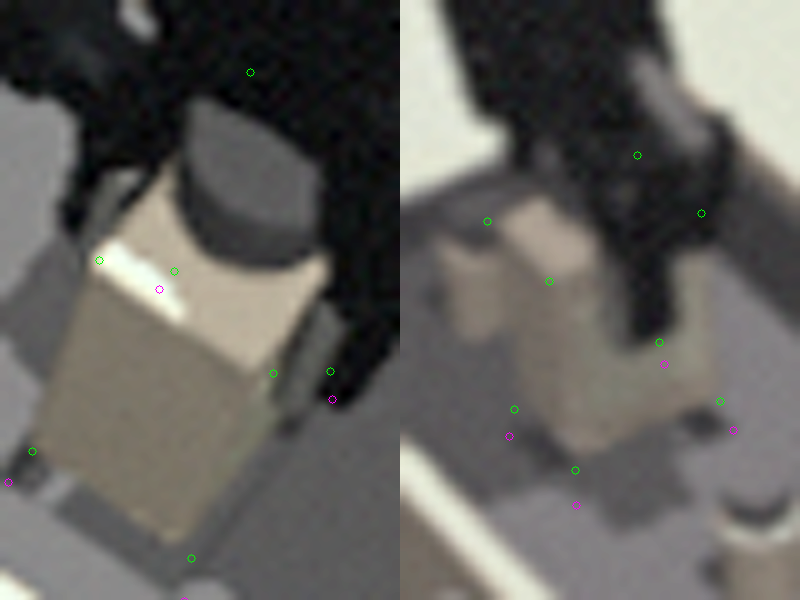

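The overlay disagrees here. In both views the body's top is about 2 px towards +x and its foot about 1.5 px the other way, which suggests the bottle has tilted about the jaw axis. I'll solve its pose from the observed corners in both views.

```bash
cat > fit.py <<'E'
from h import *
from scipy.optimize import least_squares
c=ctrl.calibration('scene');c2=ctrl.calibration('side')
e,r=pose();m=r.as_matrix();X=m[:,2];Y=m[:,1]
B=np.array([[sx*.025,sy*.017,z-.046] for z in(0,.07) for sx in(-1,1) for sy in(-1,1)])
R0=R.from_matrix(np.c_[X,Y,np.cross(X,Y)]); p0=e-.0013*X; p0[2]=e[2]-.0597+.046
def pts(v): return p0+v[:3]+(R0*R.from_rotvec(v[3:])).apply(B)
P0=pts(np.zeros(6))
def run(obs,lab):
    M=[]
    for cc,x,y,L in obs:
        for u,v in L:
            o=np.array([x+u/10-.5,y+v/10-.5]); d=[np.linalg.norm(proj(cc,q)-o) for q in P0]; i=int(np.argmin(d)); M.append((cc,i,o)); 
    print(lab,[i for _,i,_ in M])
    fr=lambda v:np.concatenate([proj(cc,pts(v)[i])-o for cc,i,o in M]+[v[:3]/.01,v[3:]/.3])
    s=least_squares(fr,np.zeros(6)); print('dpos mm',(s.x[:3]*1e3).round(1),'rot (bottle axes)',s.x[3:].round(3),'res',fr(s.x)[:-6].round(1).tolist(),'center',(p0+s.x[:3]).round(4))
E
python3 - <<'E'
from fit import *
A=[(90,278),(250,375),(33,437),(170,542)]
D=[(505,235),(572,275),(525,400),(580,458),(712,395)]
S=(c,363,228,A);T=(c2,192,138,[(u-400,v) for u,v in D])
run([S],'scene');run([T],'side');run([S,T],'both')
E
```

```text
scene [6, 7, 2, 3]
dpos mm [-1.4 -2.7 -4.4] rot (bottle axes) [-0.023  0.064 -0.01 ] res [-0.6, -0.9, 0.5, 0.9, -0.9, -0.2, 1.0, 0.2] center [0.5631 0.1785 0.108 ]
side [5, 4, 1, 0, 2]
dpos mm [ 3.6  2.  -1.4] rot (bottle axes) [0.067 0.025 0.077] res [-0.4, -1.5, 0.0, 0.8, -1.0, 0.2, 0.3, 0.7, 0.9, -0.2] center [0.5681 0.1832 0.1109]
both [6, 7, 2, 3, 5, 4, 1, 0, 2]
dpos mm [ 2.4 -2.3  2. ] rot (bottle axes) [-0.009  0.055  0.033] res [-1.0, -0.9, 0.7, 0.3, -1.1, 0.5, 1.3, 0.4, -0.4, -2.1, -0.5, -0.3, -0.7, 0.9, 0.2, 1.0, 1.3, 0.8] center [0.5669 0.1789 0.1143]
```

Run:
```python
from fit import *
def an(f,cw,P):
    g=cv2.imread(f).mean(2) if isinstance(f,str) else f.mean(2)
    q=[proj(cw,p) for p in P]
    print('pred foot -x edge',q[0].round(1),q[1].round(1),'top -x edge',q[4].round(1),q[5].round(1))
    pr=g[140:330,262:296].mean(1);d=np.gradient(cv2.GaussianBlur(pr[:,None],(1,5),0)[:,0])
    print('rows',[(140+i,round(d[i],1)) for i in range(2,188) if abs(d[i])>2 and abs(d[i])>=max(abs(d[i-2:i+3]))])
    for r in (212,222,232,242,252,262):
        x=g[r-1:r+2,200:360].mean(0);dx=np.gradient(x);print(r,'cols',[(200+i,round(dx[i],1)) for i in range(2,158) if abs(dx[i])>8 and abs(dx[i])>=max(abs(dx[i-2:i+3]))])
im,cw=snap('wrist','w8'); an(im,cw,P0); np.save('cw8.npy',cw,allow_pickle=True)
# earlier w5 pose shift in z: camera rigid to tool, prediction identical
an('pics/w5.png',cw,P0)
```

```text
pred foot -x edge [244.9 197.2] [309.4 197.2] top -x edge [226.4 249.8] [328.4 249.8]
rows [(189, np.float64(2.2)), (252, np.float64(9.8)), (291, np.float64(-17.3)), (319, np.float64(9.5))]
212 cols [(206, np.float64(-10.7))]
222 cols [(208, np.float64(-18.6))]
232 cols [(210, np.float64(-11.2))]
242 cols [(233, np.float64(-11.8))]
252 cols [(222, np.float64(-8.0))]
262 cols [(219, np.float64(-17.9)), (229, np.float64(21.4)), (326, np.float64(-20.9))]
pred foot -x edge [244.9 197.2] [309.4 197.2] top -x edge [226.4 249.8] [328.4 249.8]
rows [(152, np.float64(-6.7)), (159, np.float64(-2.3)), (178, np.float64(6.9)), (201, np.float64(-11.5)), (252, np.float64(9.8)), (291, np.float64(-17.4)), (319, np.float64(9.9))]
212 cols [(243, np.float64(-17.1)), (311, np.float64(17.5))]
222 cols [(240, np.float64(-17.5)), (314, np.float64(15.5))]
232 cols [(236, np.float64(-15.2)), (318, np.float64(14.3))]
242 cols [(233, np.float64(-15.6)), (321, np.float64(14.8))]
252 cols []
262 cols [(229, np.float64(20.9)), (326, np.float64(-20.6)), (334, np.float64(9.6))]
```

Run:
```python
from fit import *
cw=np.load('cw8.npy',allow_pickle=True).item()
Q=np.array([[-.025,0,-.046],[-.025,0,.024],[-.015,0,.024],[-.015,0,.046]]);obs=[201,252,291,319]
P=lambda v:p0+R0.apply(np.array([v[0],0,v[1]])+R.from_rotvec([0,v[2],0]).apply(Q))
f=lambda v:np.array([proj(cw,p)[1] for p in P(v)])-obs
print('upright res',f([0,0,0]).round(1))
s=least_squares(f,[0,0,0],x_scale=[.001,.001,.01]);print('x,z mm',(s.x[:2]*1e3).round(2),'tilt',s.x[2].round(3),f(s.x).round(2))
J=s.jac;print('sd per px',np.sqrt(np.diag(np.linalg.inv(J.T@J))))
f2=lambda v:f([v[0],0,v[1]]);s=least_squares(f2,[0,0],x_scale=[.001,.01]);print('z fixed: x,tilt',s.x.round(4),f2(s.x).round(2))
f3=lambda v:f([v[0],v[1],0]);s=least_squares(f3,[0,0],x_scale=[.001,.001]);print('no tilt: x,z',s.x.round(4),f3(s.x).round(2))
# side edges in wrist: width/centre (lateral, roll)
y=lambda x,z,s_:proj(cw,p0+R0.apply([-.025,s_*.017,z-.046]))
for row,l,r in((212,243,311),(242,233,321)):
    zs=np.linspace(0,.07,200);i=np.argmin([abs(y(0,z,1)[1]-row) for z in zs]);print(row,'pred mid',(y(0,zs[i],1)[0]+y(0,zs[i],-1)[0])/2,'obs',(l+r)/2)
```

```text
upright res [ -3.9  -2.3 -14.2  -5.3]
x,z mm [-1.08  9.35] tilt -0.045 [ 2.18  1.8  -7.42  3.4 ]
sd per px [0.00113028 0.00275855 0.01305739]
z fixed: x,tilt [ 0.0026 -0.0058] [ 1.35  4.39 -7.75  1.87]
no tilt: x,z [0.002  0.0009] [ 0.17  4.23 -7.73  2.7 ]
212 pred mid 277.2928466766939 obs 277.0
242 pred mid 277.4299231082035 obs 277.0
```

Run:
```python
from fit import *
cw=np.load('cw8.npy',allow_pickle=True).item()
A=[(90,278,6),(250,375,7),(33,437,2),(170,542,3)]
D=[(505,235,5),(572,275,4),(525,400,1),(580,458,0),(712,395,2)]
C=[(c,i,np.array([363+u/10-.5,228+v/10-.5])) for u,v,i in A]
E=[(c2,i,np.array([192+(u-400)/10-.5,138+v/10-.5])) for u,v,i in D]
def run(M,wr,lab,hfree=True):
    def fr(v):
        b=B.copy();b[4:,2]=.024+(v[6] if hfree else 0)
        T=lambda q:p0+v[:3]+(R0*R.from_rotvec(v[3:6])).apply(q)
        p=T(b);out=[proj(cc,p[i])-o for cc,i,o in M]
        if wr:
            w=lambda q:proj(cw,T(np.array(q)))
            # foot edge, top edge, cap top rim rows ; lateral mid cols
            out.append(np.array([w([-.025,0,-.046])[1]-201,w([-.025,0,b[4,2]])[1]-252,w([-.015,0,.046])[1]-319,w([-.025,0,-.03])[0]-277,w([-.025,0,.01])[0]-277])/1.5)
        return np.concatenate(out+[v[:3]/.01,v[3:6]/.2,v[6:]/.005])
    s=least_squares(fr,np.zeros(7),x_scale=[.001]*3+[.01]*3+[.001])
    n=len(s.fun)-7;H=s.jac.T@s.jac;sd=np.sqrt(np.diag(np.linalg.inv(H)))
    print(lab,'mm',(s.x[:3]*1e3).round(1),'rot',s.x[3:6].round(3),'h',(s.x[6]*1e3).round(1),'rms',np.sqrt((s.fun[:n]**2).mean()).round(2),'sd',(sd*1e3).round(1),'centre',(p0+s.x[:3]).round(4))
run(C,0,'scene');run(E,0,'side');run([],1,'wrist');run(C,1,'scene+wrist');run(E,1,'side+wrist');run(C+E,1,'all');run(C+E,1,'all h=70',False)
```

```text
scene mm [-1.5 -2.8 -4.3] rot [-0.022  0.056 -0.01 ] h -0.9 rms 0.69 sd [ 4.7  2.5  8.3 25.7 45.7 57.1  4.9] centre [0.5629 0.1785 0.108 ]
side mm [ 3.9  2.4 -0.2] rot [0.024 0.05  0.069] h -3.6 rms 0.66 sd [ 2.7  7.4  6.5 65.5 47.4 64.5  4. ] centre [0.5684 0.1837 0.1121]
wrist mm [1.  0.  2.1] rot [ 0.001 -0.013  0.001] h -1.4 rms 0.04 sd [  3.5   4.5   7.8  22.5  34.3 178.9   2.8] centre [0.5654 0.1813 0.1144]
scene+wrist mm [ 1.4 -0.9  1.1] rot [-0.006 -0.002 -0.039] h -2.5 rms 0.82 sd [ 0.5  0.5  1.2 16.8 11.2 18.6  1.3] centre [0.5659 0.1804 0.1134]
side+wrist mm [ 1.8  1.7 -0.3] rot [ 0.01  -0.002  0.063] h -2.3 rms 0.75 sd [ 0.8  1.6  1.8 20.7 12.3 60.9  1.3] centre [0.5663 0.183  0.112 ]
all mm [ 1.5 -0.8  1.3] rot [-0.001 -0.003 -0.032] h -2.9 rms 0.92 sd [ 0.4  0.5  1.  15.8 10.1 17.8  1.2] centre [0.566  0.1805 0.1136]
all h=70 mm [ 1.5 -0.8  0.2] rot [-0.     0.001 -0.03 ] h 0.0 rms 1.07 sd [ 0.5  0.5  0.9 15.6  9.8 17.7  5. ] centre [0.566  0.1805 0.1125]
```

All views combined give a tilt of about 0 ± 0.015 rad, and the bottle about 1.5 mm from the well centre with its foot about 12 mm above the mouth. The apparent tilt came from my corner readings and the rounded top edge. A 1 mm trim, settle, then hand in.

Call:
play_rows:
  targets:
    - {"delta_pos": [-0.001,0.0005,-0.001],"delta_rot": [0,0,0],"claw": 20}
    - {"delta_pos": [-0.001,0.0005,-0.001],"delta_rot": [0,0,0],"claw": 20}
    - {"delta_pos": [-0.001,0.0005,-0.001],"delta_rot": [0,0,0],"claw": 20}
    - {"delta_pos": [-0.001,0.0005,-0.001],"delta_rot": [0,0,0],"claw": 20}
    - {"delta_pos": [-0.001,0.0005,-0.001],"delta_rot": [0,0,0],"claw": 20}
    - {"delta_pos": [-0.001,0.0005,-0.001],"delta_rot": [0,0,0],"claw": 20}

```text
time: 14.78
eef_pos: [0.5648, 0.182, 0.1251]
tcp_rot: [-0.057, 0.704, 0.057, 0.705]
contact_force: [0.4, -0.1, -0.6]
opening: 0.396
```

Run:
```python
from h import *
s=ctrl.get_state();print(s['time'],s['eef_pos'],s['opening'],abs(s['dq']).max())
# neighbours/drawer unchanged: compare with earlier scene frames
im,c=snap('scene','s9');a=cv2.imread('pics/scene0.png');b=cv2.imread('pics/s4.png')
d=lambda p,q,x0,x1,y0,y1:cv2.absdiff(p,q)[y0:y1,x0:x1].mean().round(1)
print('flask',d(im,a,205,230,100,135),'pot',d(im,a,255,282,130,158),'rack',d(im,a,240,328,140,225),'drawer left end',d(im,b,315,345,205,245))
print(ctrl.sign_off())
```

```text
14.7833 [0.56478013 0.18195773 0.12509016] 0.39572884744643355 0.0016738344714637007
flask 19.1 pot 19.6 rack 19.7 drawer left end 6.3
the job is handed in; nothing more can be done
None
```

The drawer is out at its stop, and I handed the job in at 14.8 s with the bottle held still above the well. `sign_off` gives no verdict, so I don't know how it was judged.

- **Drawer:** I gripped the bar and pulled it about 133 mm. The force then jumped to about 20 N and the motion ended. A camera view later showed it still out.
- **Bottle:** I gripped the white bottle across its short side. Its foot was about 170 mm up before it crossed the rack, then I lowered it over the well.
- **Last bottle pose:** Just before a final trim of about 1 mm, all three cameras combined put the centre about 2 mm from the well's centre. Tilt was about 0 ± 0.015 rad, yaw error about 0.03 rad, and the foot 11–13 mm above the mouth. After the trim the opening was about 33.8 mm and the arm was still.

**Checks that disagreed:**
- **Tilt:** The scene and side views, fitted separately, each suggested about 0.05–0.06 rad. The wrist view and the combined fit gave none. All are under the 0.1 rad limit, and I put the difference down to corners read to about a pixel.
- **Well position:** An early reading from the scene view put the well about 1 cm off the listed drawer dimensions. With the drawer fully out, the scene and wrist views agreed to about 2 mm, and I used that.
- **Rack, pot and amber bottle:** My last image comparison changed by the same amount (about 19–20 grey levels) in all three areas. That looks like an overall brightness change, but it doesn't prove they stayed put. The arm was planned to pass well clear of them, and no force reading while carrying the bottle suggested contact.

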